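Centre a tube on the check-weigh balance

ROBOT

A 6-joint arm with a two-finger parallel gripper is mounted at the origin on the work surface. World frame = base frame: x ahead of the robot, y to its left, z up, the work surface at z = 0. Lengths are in m, angles in rad, forces in N, time in s.
With the tool pointing down it reaches from about 0.35 to 0.725 m from the base axis. Payload 6 kg.
Tool frame: the origin (TCP) lies at the very end of the fingers, on their centre line; the grasp point (between the pads) lies 19 mm behind it (robot.grasp_offset is the distance from the TCP to the grasp point, in m); z points along the fingers, x is the direction in which the jaws open and shut, and the axes are right-handed (so a half turn about z gives the same grasp; the last joint's range is limited). The gripper opens to 85 mm and grips with 20 to 120 N. Pads are 22 mm wide; open, the fingers measure 114 mm over their backs; the gripper's body (76 mm by 85 mm) begins 54 mm behind the grasp point. The pads swing forward as they close: fully open they stand 13 mm farther back than shut.
Start: joints at [1.472, 0.04, 0.085, 0, -1.615, -0.334], TCP at [0.252, 0.545, 0.231] pointing down, gripper open.
Joint ranges: [-2.56, 2.56], [-1.29, 2.01], [-1.08, 1.49], [-3.29, 1.98], [-2.81, -0.18], [-2.99, 2.99]. Speed limits (rad/s): [2.57, 2.57, 3.01, 3.14, 3.14, 3.14].

INTERFACE

Orientations are given as a unit quaternion [x, y, z, w].
In Python, from rig import readout, cams, workorder, robot gives the robot as it stands.
- The arm moves only by the tool jog_arm, never from a script. Its argument "increments" is a list of rows, each a list of 3 entries, a list of its own where there are three numbers: the finger opening in mm, from 0 to 85.4, then the shift along the tool's x, y, z in mm, then the turn about the tool's z in degrees. A call has 1 to 20 rows; each row is the pose to reach, as a shift and turn from the pose commanded when the call began, along the tool's axes at that moment; what a row does not reach only later rows make up. A row lasts 1/10 s, in which the tool goes at most 50 mm and 8.59 degrees, less where a joint would pass 70% of its speed; a pose out of reach is approached as far as the arm can. A call with a gripper value outside its range is refused whole. The fingers move at their own pace and stop on an object; "force" is the grip in N (left out, the last holds). Time passes only in rows, so rows that repeat a pose let the fingers close. It gives the time, the measured TCP pose, the force and the opening at its end, in the units of the state.
- readout.get_state(): the state, without advancing time (a new reading comes with each control period).
- cams.grab_frame(name): name is "side" or "top"; returns (picture, depth): 420x560x3 uint8, blue, green, red; 420x560 float32, m along the optical axis (not along the pixel's ray), 0 where there is no reading.
- cams.calibration(name): a dict with "camera_matrix" (3x3 intrinsics, pixels), "extrinsics" (4x4, takes a point from camera to world coordinates). Camera axes: x right, y up, looking along -z (the intrinsics and any distortion apply to the point x, -y, -z); pixel columns grow to the right and rows downward; lengths in m; the calibration is good to about 2 mm. A picture is of the moment at which its call begins. calibration takes no time and is no camera call.
- workorder.close_job(): hands the job in, once; it reports no verdict.
The state is a dict: "time": time; "q": joint angles; "qd": joint speeds; "tau": joint torques, N m; "eef_pos": TCP position; "tcp_rot": TCP orientation; "ft_force": force on the tool from outside, world axes, zero at the start; "wrist_torque": the same for the moment, N m; "width": finger opening in m.
Only numpy, scipy, OpenCV 4.12 (cv2) and the standard library are available. Lean on these libraries where they do the work, as an engineer would, in place of code of your own. Each camera call takes 0.05 s, during which the arm holds its last target.

TASK

The cardboard tube on the balance's small pan stands off-centre and would be weighed wrong. Nudge it with light fingertip touches, low on its side, until it stands upright in the middle of the pan, inside the engraved ring, without pinching or lifting it, knocking it over or leaning on the pan; let go of it, and only then press the raised weigh key at the front of the balance fully down and release it. Leave everything else on the bench where it is.

Things in the scene. Friction and masses are not known exactly. Their poses are not given: they have to be found in the camera images.
- tube: cardboard tube to be weighed, on the pan: 36 mm diameter, 94 mm tall, on a narrow black foot plug (26 mm diameter, 8 mm high); 60 to 125 g. Starts 20 to 32 mm off the pan's centre, in any direction. Wobbly: pushed 10 to 20 mm above the pan it slides easily (friction 0.3 to 0.42), pushed 30 mm or more above the pan it is likely to tip over. Origin: centre of its underside; z up its axis
- balance: bench balance, fixed, 250 mm deep (its x), 190 mm wide (its y). Origin: on the bench under the middle of its case; its front, with display and key, faces its -x. Case top 34 mm above the bench in front, rear deck under the pan 44 mm; the display pod between key and pan reaches up to 48 mm
- pan: the balance's round flat metal pan, 100 mm diameter, 4 mm thick, no rim, on a short spindle; fixed. Engraved with a ring of 50 mm diameter about its centre. Its own yaw means nothing. Origin: centre of its underside
- pan_center (a point): centre of the pan's upper face, 56 mm above the bench and 45 mm behind the balance's origin (along its +x)
- key_top (a point): centre of the top of the balance's weigh key: the one raised key, a white bar of 18 mm (balance x) by 44 mm (balance y), standing 8 mm proud of the front of the case, 143 mm in front of the pan's centre; top 42 mm above the bench when up. Pressed straight down
- key (a joint): travel of the weigh key in m: 0 up, 0.004 fully down. It springs back; starts to move at about 1.4 N, fully down at 4.2 N
- spare1: a spare cardboard tube, same as the one on the pan (36 mm diameter, 94 mm tall), standing on the bench left of the balance; leave it alone. Origin: centre of its underside
- spare2: second spare tube, same as spare1, standing behind it; leave it alone. Origin: centre of its underside
- weight: steel knob weight, 38 mm diameter, 52 mm tall, standing on the bench right of the balance; leave it alone. Origin: centre of its underside
- jar: paste jar, 58 mm diameter, 75 mm tall, standing on the bench right of the balance towards the back; leave it alone. Origin: centre of its underside
- tape: empty tape core, ring of 92 mm outer diameter, 24 mm high, lying flat left of the balance; leave it alone. Origin: centre of its underside
- brush: flat paste brush, about 200 mm long, lying on the bench well to the right of the balance; leave it alone. Origin: on its underside, near its middle

How it is judged:
On the way, in this order (a step that is already met when the one before it is completed fails the run):
1. the tube stands upright in the middle of the pan (within 7 mm), at rest and untouched (horizontal distance between tube and pan_center below 0.007 m and angle between tube's own z axis and vertical below 0.04 rad and linear speed of tube below 0.01 m/s and contact force between the fingers and tube below 0.02 N), for 0.2 s.
2. the weigh key is pressed down (value of joint key above 0.003 m and horizontal distance between tube and pan_center below 0.007 m), for 0.05 s.
At the end, for the whole second after the job is handed in: The tube stands upright (within 0.04 rad) and at rest on the pan, its axis within 7 mm of the pan's centre, and the weigh key has been pressed at least 3 mm down after that and is up again (horizontal distance between tube and pan_center below 0.007 m and angle between tube's own z axis and vertical below 0.04 rad and z of tube in the frame of pan between 0.002 and 0.007 m and linear speed of tube below 0.01 m/s and value of joint key below 0.001 m); the robot touches nothing.
It fails at once if the tube was knocked over (tilted more than 0.3 rad), lifted (foot more than 8 mm above the pan) or fell off the pan (angle between tube's own z axis and vertical above 0.3 rad or z of tube in the frame of pan above 0.012 m or z of tube in the frame of pan below -0.004 m).
It fails at once if the tube was pinched or struck hard (fingers press on it with more than 4 N) (contact force between the fingers and tube above 4 N).
It fails at once if the pan was leaned on (more than 4 N) (contact force between the fingers and pan above 4 N).
It fails at once if the weigh key was pressed while the tube was off-centre (value of joint key above 0.003 m and horizontal distance between tube and pan_center above 0.007 m).
It fails at once if something else on the bench was moved (more than 10 mm) (distance of any of spare1, spare2, weight, jar, tape, brush from where it was at the start of the episode above 0.01 m).
It also fails if it takes over 56 s, if anything falls off the work surface, if the arm or the gripper's body presses on something with over 40 N, if the wrist force passes 120 N, or if a joint passes its speed limit or range.

## Working session

There is one attempt and no reset: what is moved stays moved. The work goes in short steps, Python scripts to look and compute and a tool call to move; the robot and the scene stay as the last step left them, time stands still between calls to the robot, and variables do not carry over. Pictures are saved under pics/ and viewed, and the job is handed in when it is done.

Besides the shell and the picture viewer there is one more tool, called after "Emit:" as a command line: name --argument value ..., lists and objects as JSON in quotes. jog_arm: Moves the arm, as the interface text tells. Its arguments: {"type":"object","properties":{"increments":{"type":"array"},"force":{"type":"number"}},"required":["increments"]}

```bash
ls; mkdir -p pics; python3 - <<'E'
from rig import readout, cams, workorder, robot
import cv2
s=readout.get_state(); print(s)
for n in("side","top"):
    im,d=cams.grab_frame(n); cv2.imwrite(f"pics/{n}0.png",im); import numpy as np; np.save(f"pics/{n}0.npy",d)
    c=cams.calibration(n); print(c)
print([a for a in dir(robot) if a[0]!='_'])
E
```

```text
pics
{'time': 0.0, 'q': array([ 1.47169651e+00,  4.08043311e-02,  8.38323892e-02, -5.05517768e-04,
       -1.61550443e+00, -3.33749347e-01]), 'qd': array([-3.89828245e-04, -1.49603781e-03, -3.40745589e-04,  5.39840776e-04,
        7.84465160e-05, -5.12588849e-05]), 'tau': array([-1.17545387e-03, -3.68210292e+01,  3.47422278e+01,  6.93264663e+00,
       -5.36211475e-03, -1.00261644e-05]), 'eef_pos': array([0.25142211, 0.54442041, 0.23028677]), 'tcp_rot': array([-5.38776752e-01,  8.42448124e-01, -5.03003636e-04, -7.18601048e-04]), 'ft_force': array([0.32489709, 0.12020104, 0.46984138]), 'wrist_torque': array([ 0.02909629, -0.02908009,  0.02775858]), 'width': 0.08547849715665472}
{'camera_matrix': array([[528.52972513,   0.        , 285.32517675],
       [  0.        , 528.52972513, 203.36055965],
       [  0.        ,   0.        ,   1.        ]]), 'extrinsics': array([[ 0.968422  ,  0.14020954, -0.20615556,  0.36529389],
       [-0.2492046 ,  0.51957503, -0.81727526, -0.93450276],
       [-0.00747651,  0.84284226,  0.53810876,  0.69070509],
       [ 0.        ,  0.        ,  0.        ,  1.        ]])}
{'camera_matrix': array([[505.02391669,   0.        , 280.11958214],
       [  0.        , 505.02391669, 212.14391783],
       [  0.        ,   0.        ,   1.        ]]), 'extrinsics': array([[-0.0166817 ,  0.997572  , -0.06761535,  0.50632853],
       [-0.99973397, -0.0155641 ,  0.0170221 ,  0.00549559],
       [ 0.0159284 ,  0.06788132,  0.99756625,  1.08258703],
       [ 0.        ,  0.        ,  0.        ,  1.        ]])}
['IKError', 'grasp_offset']
```

View pics/side0.png

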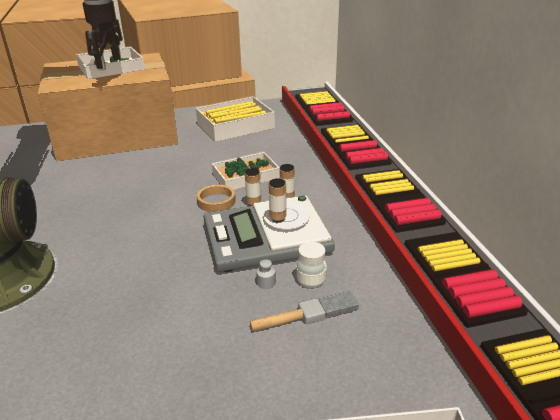

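View pics/top0.png

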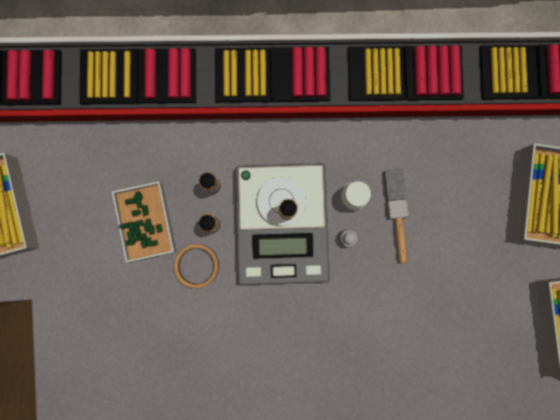

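```bash
python3 - <<'E'
import cv2
a=cv2.imread("pics/top0.png")[150:300,180:400]; cv2.imwrite("pics/topc.png",cv2.resize(a,None,fx=3.6,fy=3.6,interpolation=cv2.INTER_CUBIC))
a=cv2.imread("pics/side0.png")[150:290,190:350]; cv2.imwrite("pics/sidec.png",cv2.resize(a,None,fx=4,fy=4,interpolation=cv2.INTER_CUBIC))
E
```

```text
(no output)
```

View pics/topc.png

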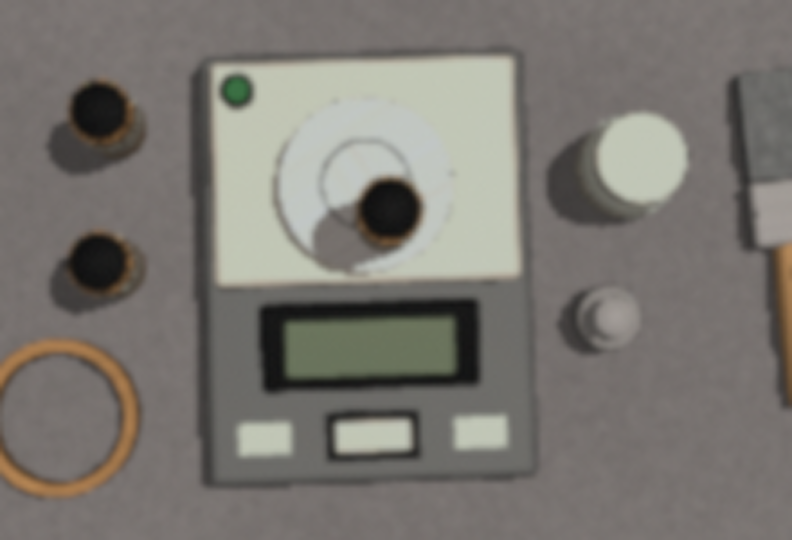

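View pics/sidec.png

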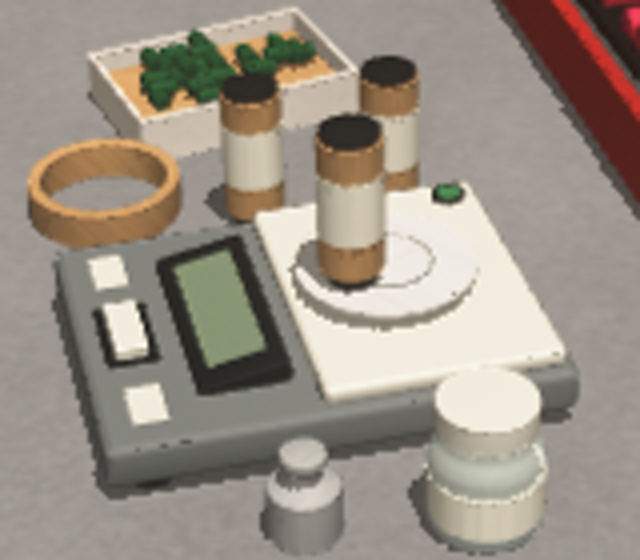

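```bash
cat > h.py <<'E'
import numpy as np, cv2
from rig import readout, cams
def ray(n,u,v,z):
    c=cams.calibration(n);K=c["camera_matrix"];T=c["extrinsics"]
    d=np.array([(u-K[0,2])/K[0,0],-(v-K[1,2])/K[1,1],-1.]);d=T[:3,:3]@d;o=T[:3,3]
    return o+d*(z-o[2])/d[2]
def proj(n,p):
    c=cams.calibration(n);K=c["camera_matrix"];T=c["extrinsics"]
    q=T[:3,:3].T@(np.array(p)-T[:3,3]);return K[0,2]+K[0,0]*q[0]/-q[2],K[1,2]+K[1,1]*q[1]/q[2]
E
python3 - <<'E'
from h import *
f=lambda x,y:((x+.5)/3.6-.5+180,(y+.5)/3.6-.5+150)
s=lambda x,y:((x+.5)/4-.5+190,(y+.5)/4-.5+150)
for n,p,z in [("pan",(364.5,185),.056),("panL",(276,185),.056),("panR",(453,185),.056),("panT",(365,97),.056),("panB",(365,273),.056),("ring",(365.5,182),.056),("tube",(389,210.5),.150),("key",(373.5,436),.042),("bTL",(210,61),.044),("bTR",(516,54),.044),("sp1",(99,263),.094),("sp2",(99,110),.094),("weight",(611,317),.052),("jar",(641,158),.075),("tape",(60,418),.024)]:
    print(n,ray("top",*f(*p),z).round(4))
for n,p,z in [("pan",(386,265),.056),("ring",(386,261),.056),("tubetop",(350,132),.15),("tubefoot",(350,275),.056),("key",(128,330),.042)]:
    print("side",n,ray("side",*s(*p),z).round(4))
E
```

```text
pan [ 0.5986 -0.014   0.056 ]
panL [0.5994 0.0362 0.056 ]
panR [ 0.5979 -0.0642  0.056 ]
panT [ 0.6489 -0.0151  0.056 ]
panB [ 0.5487 -0.0134  0.056 ]
ring [ 0.6003 -0.0146  0.056 ]
tube [ 0.5768 -0.0246  0.15  ]
key [ 0.4564 -0.017   0.042 ]
bTL [0.6727 0.0735 0.044 ]
bTR [ 0.6742 -0.1029  0.044 ]
sp1 [0.5549 0.1316 0.094 ]
sp2 [0.6385 0.1311 0.094 ]
weight [ 0.5217 -0.1527  0.052 ]
jar [ 0.6097 -0.1682  0.075 ]
tape [0.469  0.1637 0.024 ]
side pan [ 0.5976 -0.0194  0.056 ]
side ring [ 0.5986 -0.0157  0.056 ]
side tubetop [ 0.5759 -0.0333  0.15  ]
side tubefoot [ 0.5767 -0.0237  0.056 ]
side key [ 0.4563 -0.0233  0.042 ]
```

```bash
cat >> h.py <<'E'
from scipy.spatial.transform import Rotation as Rn
def tool(): 
    s=readout.get_state(); return np.array(s["eef_pos"]),Rn.from_quat(s["tcp_rot"]).as_matrix(),s
def goto(p,yaw=None):
    """shift in tool mm, and turn in deg to have tool -x at yaw(deg)"""
    e,R,s=tool(); sh=R.T@(np.array(p)-e)*1000; cur=np.degrees(np.arctan2(-R[1,0],-R[0,0]))
    print("t",s["time"],"pos",e.round(4),"yaw-x",cur.round(2),"shift",sh.round(1),"turn",None if yaw is None else -(yaw-cur))
E
python3 -c "
from h import *
goto((.494,-.061,.23),24)"
```

```text
t 0.1 pos [0.2515 0.5444 0.2304] yaw-x 65.2 shift [ 447.9 -474.1    1.1] turn 41.20028420763467
```

Emit:
jog_arm --increments '[[85,[20,-21,0],2],[85,[50,-53,0],5],[85,[80,-85,0],8],[85,[110,-116,0],11],[85,[140,-148,0],14],[85,[170,-180,0],17],[85,[200,-212,0],20],[85,[230,-243,0],23],[85,[260,-275,0],26],[85,[290,-307,0],29],[85,[320,-339,0],32],[85,[350,-370,0],35],[85,[380,-402,0],38],[85,[410,-434,0],40],[85,[435,-460,0],41.2],[85,[448,-474,0],41.2],[85,[448,-474,0],41.2],[85,[448,-474,0],41.2]]'

```text
time: 1.9
eef_pos: [0.4938, -0.061, 0.2308]
tcp_rot: [-0.207, 0.978, 0.0, -0.001]
ft_force: [0.5, 0.2, -0.2]
width: 0.0849
```

```bash
python3 - <<'E'
from h import *
goto((.494,-.061,.10),24)
print(tool()[2]["q"],tool()[2]["ft_force"])
for n in("side","top"):
    im,d=cams.grab_frame(n); cv2.imwrite(f"pics/{n}1.png",im); np.save(f"pics/{n}1.npy",d)
a=cv2.imread("pics/side1.png")[90:290,150:370]; cv2.imwrite("pics/side1c.png",cv2.resize(a,None,fx=3,fy=3,interpolation=cv2.INTER_CUBIC))
E
```

```text
t 1.9 pos [ 0.4938 -0.061   0.2308] yaw-x 23.94 shift [-3.000e-01 -1.000e-01  1.308e+02] turn -0.05631336865899783
[ 2.82967048e-01 -2.34176663e-01 -1.71118848e-01 -2.09438625e-04
 -1.63491307e+00  1.34915632e-01] [ 0.5026062   0.16276645 -0.21698845]
```

View pics/side1c.png

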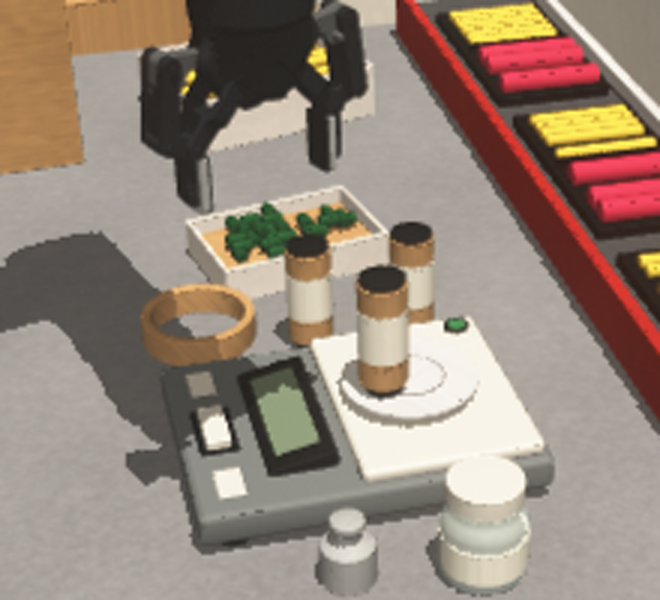

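View pics/top1.png

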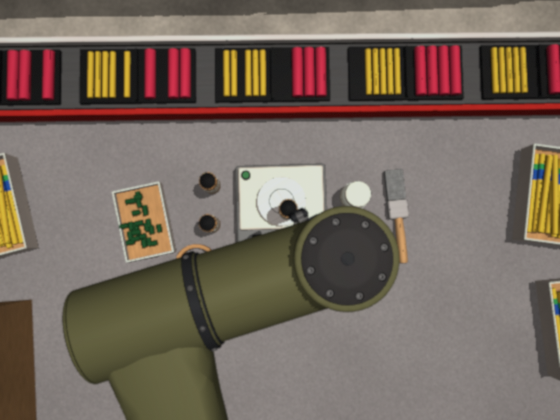

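```bash
cat >> h.py <<'E'
def cloud(n,d,u0,u1,v0,v1):
    c=cams.calibration(n);K=c["camera_matrix"];T=c["extrinsics"]
    v,u=np.mgrid[v0:v1,u0:u1]; z=d[v0:v1,u0:u1]; m=z>0; u,v,z=u[m],v[m],z[m]
    P=np.c_[(u-K[0,2])/K[0,0]*z,-(v-K[1,2])/K[1,1]*z,-z]
    return P@T[:3,:3].T+T[:3,3]
def prof(d):
    e,R,s=tool(); P=(cloud("side",d,150,370,0,330)-e)@R*1000
    for side in(-1,1):
        print("side",side)
        for zz in range(-130,10,6):
            m=(P[:,2]>=zz)&(P[:,2]<zz+6)&(P[:,0]*side>0)&(abs(P[:,0])<100)&(abs(P[:,1])<45)
            if m.sum()>2:
                x=P[m][:,0]*side; print(zz,m.sum(),"x",np.percentile(x,[2,50,98]).round(0),"y",np.percentile(P[m][:,1],[2,98]).round(0))
E
python3 - <<'E'
from h import *
prof(np.load("pics/side1.npy"))
E
```

```text
side -1
-130 9 x [ 1.  9. 17.] y [-38. -32.]
-124 3 x [31. 60. 61.] y [-14.  -1.]
-118 108 x [ 3. 51. 66.] y [-14.   9.]
-112 109 x [ 1. 29. 66.] y [-18.  -4.]
-106 109 x [ 1. 32. 68.] y [-21.  -4.]
-100 86 x [ 1. 31. 70.] y [-22.   1.]
-94 73 x [ 3. 27. 70.] y [-21.   4.]
-88 93 x [ 1. 29. 70.] y [-20.   8.]
-82 86 x [ 1. 32. 70.] y [-20.   8.]
-76 70 x [ 4. 52. 70.] y [-18.  11.]
-70 75 x [33. 62. 72.] y [-15.   8.]
-64 54 x [38. 52. 74.] y [-17.   7.]
-58 34 x [43. 46. 69.] y [-16.   6.]
-52 35 x [41. 44. 55.] y [-12.   8.]
-46 36 x [41. 43. 55.] y [-13.   9.]
-40 34 x [41. 43. 56.] y [-13.   9.]
-34 34 x [41. 43. 54.] y [-13.   8.]
-28 33 x [41. 44. 56.] y [-15.   7.]
-22 24 x [41. 44. 54.] y [-13.   8.]
-16 15 x [42. 43. 49.] y [-12.   6.]
side 1
-130 60 x [ 3. 30. 38.] y [-37.   5.]
-124 57 x [ 9. 31. 39.] y [-14.   4.]
-118 165 x [ 3. 40. 67.] y [-15.   8.]
-112 147 x [ 2. 40. 69.] y [-17.   9.]
-106 142 x [ 1. 37. 70.] y [-22.   9.]
-100 114 x [ 4. 34. 70.] y [-22.  10.]
-94 108 x [ 1. 33. 72.] y [-21.  11.]
-88 115 x [ 2. 33. 73.] y [-21.  14.]
-82 152 x [ 3. 38. 72.] y [-19.  16.]
-76 109 x [ 4. 44. 73.] y [-19.  12.]
-70 116 x [34. 53. 75.] y [-16.   9.]
-64 78 x [39. 53. 74.] y [-15.   9.]
-58 28 x [44. 54. 62.] y [-16.  -6.]
-52 27 x [43. 51. 57.] y [-13.   3.]
-46 36 x [44. 52. 57.] y [-13.   6.]
-40 36 x [44. 51. 58.] y [-14.   4.]
-34 32 x [43. 52. 57.] y [-13.   6.]
-28 34 x [43. 52. 56.] y [-13.   5.]
-22 21 x [43. 49. 55.] y [-13.   0.]
-16 8 x [45. 48. 49.] y [-12.  -2.]
```

Emit:
jog_arm --increments '[[40,[-5,0,0],8],[16,[-10,0,0],16],[16,[-15,0,0],24],[16,[-20,0,0],32],[16,[-25,0,0],40],[16,[-25,0,0],48],[16,[-25,0,0],56],[16,[-25,0,0],64],[16,[-25,0,0],72],[16,[-25,0,0],80],[16,[-25,0,0],87],[16,[-25,0,0],90],[16,[-25,0,0],90],[16,[-25,0,0],90]]'

```text
time: 3.4
eef_pos: [0.5168, -0.0499, 0.2315]
tcp_rot: [0.543, 0.839, 0.0, 0.0]
ft_force: [-0.3, -0.1, 0.2]
width: 0.0158
```

```bash
python3 - <<'E'
from h import *
goto((.517,-.051,.10),114-180)
im,d=cams.grab_frame("side"); cv2.imwrite("pics/side2.png",im); np.save("pics/side2.npy",d)
a=cv2.imread("pics/side2.png")[60:290,150:370]; cv2.imwrite("pics/side2c.png",cv2.resize(a,None,fx=2.6,fy=2.6,interpolation=cv2.INTER_CUBIC))
e,R,s=tool();P=(cloud("side",d,150,370,0,330)-e)@R*1000
for zz in range(-130,10,5):
    m=(P[:,2]>=zz)&(P[:,2]<zz+5)&(abs(P[:,0])<100)&(abs(P[:,1])<60)
    if m.sum()>2: 
        q=P[m]; i=abs(q[:,0])<16
        print(zz,m.sum(),"x",np.percentile(q[:,0],[1,99]).round(0),"y",np.percentile(q[:,1],[1,99]).round(0),"inner y",(q[i][:,1].min().round(0),q[i][:,1].max().round(0)) if i.any() else None)
E
```

```text
t 3.4 pos [ 0.5168 -0.0499  0.2315] yaw-x -65.83 shift [ -1.1  -0.3 131.5] turn 0.16806912481038694
-130 60 x [-40.  -1.] y [-36.  13.] inner y (np.float64(-36.0), np.float64(-31.0))
-125 39 x [-40. -16.] y [-12.   8.] inner y (np.float64(-10.0), np.float64(-10.0))
-120 61 x [-42.  -2.] y [-12.   8.] inner y (np.float64(-11.0), np.float64(-9.0))
-115 81 x [-44.  25.] y [-12.   9.] inner y (np.float64(-12.0), np.float64(-8.0))
-110 115 x [-45.  35.] y [-19.   9.] inner y (np.float64(-19.0), np.float64(-9.0))
-105 116 x [-53.  32.] y [-20.   5.] inner y (np.float64(-20.0), np.float64(-9.0))
-100 140 x [-64.  58.] y [-20.  11.] inner y (np.float64(-20.0), np.float64(-10.0))
-95 137 x [-66.  59.] y [-19.  11.] inner y (np.float64(-20.0), np.float64(-10.0))
-90 119 x [-64.  59.] y [-18.   9.] inner y (np.float64(-18.0), np.float64(-9.0))
-85 106 x [-62.  57.] y [-18.  11.] inner y (np.float64(-18.0), np.float64(-10.0))
-80 109 x [-59.  54.] y [-18.  10.] inner y (np.float64(-18.0), np.float64(-10.0))
-75 101 x [-56.  52.] y [-18.  11.] inner y (np.float64(-18.0), np.float64(5.0))
-70 112 
[... 416 characters left out ...]
y [-14.   1.] inner y (np.float64(-14.0), np.float64(1.0))
-40 39 x [-23.  18.] y [-11.   3.] inner y (np.float64(-11.0), np.float64(0.0))
-35 46 x [-24.  16.] y [-11.   6.] inner y (np.float64(-11.0), np.float64(1.0))
-30 44 x [-24.  12.] y [-12.   6.] inner y (np.float64(-11.0), np.float64(-0.0))
-25 51 x [-22.  14.] y [-11.   6.] inner y (np.float64(-11.0), np.float64(0.0))
-20 43 x [-23.  13.] y [-12.   6.] inner y (np.float64(-13.0), np.float64(-0.0))
-15 50 x [-24.  14.] y [-11.   6.] inner y (np.float64(-11.0), np.float64(3.0))
-10 32 x [-21.  12.] y [-12.   6.] inner y (np.float64(-12.0), np.float64(0.0))
-5 29 x [-16.  13.] y [-10.  10.] inner y (np.float64(-10.0), np.float64(10.0))
```

View pics/side2c.png

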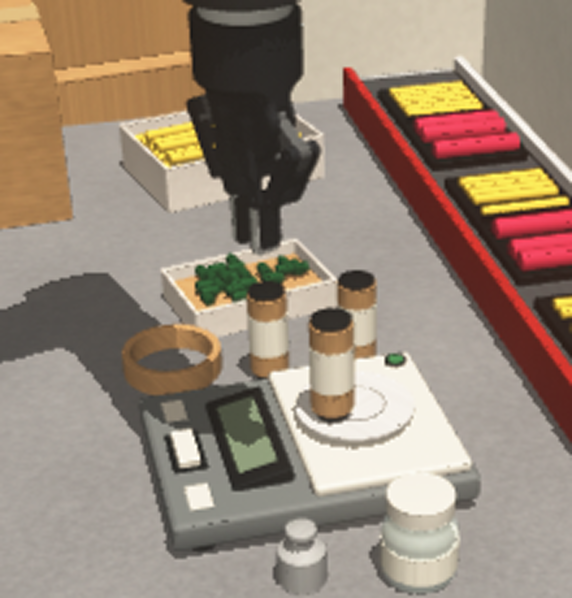

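```bash
python3 - <<'E'
from h import *
d=np.load("pics/side2.npy")
e,R,s=tool();P=(cloud("side",d,150,370,0,330)-e)@R*1000
for zz in range(-100,5,4):
    m=(P[:,2]>=zz)&(P[:,2]<zz+4)&(abs(P[:,0])<60)&(abs(P[:,1])<45)
    if m.sum()>2: 
        q=P[m]; o=[]
        for cx in(-4,-2,0):
            r=np.sort(np.hypot(q[:,0]-cx,q[:,1]+28)); o.append(r[:3].round(0))
        j=np.argsort(np.hypot(q[:,0]+2,q[:,1]+28))[0]
        print(zz,o,q[j].round(0))
E
```

```text
-100 [array([11., 12., 14.]), array([12., 13., 13.]), array([11., 11., 12.])] [ -11.  -20. -100.]
-96 [array([11., 11., 12.]), array([11., 11., 12.]), array([12., 12., 13.])] [ -7. -18. -92.]
-92 [array([12., 14., 15.]), array([13., 14., 15.]), array([13., 14., 14.])] [ -9. -17. -88.]
-88 [array([14., 14., 15.]), array([14., 15., 15.]), array([13., 14., 14.])] [  8. -18. -87.]
-84 [array([13., 14., 15.]), array([14., 14., 14.]), array([13., 13., 15.])] [-10. -16. -81.]
-80 [array([13., 13., 15.]), array([13., 14., 14.]), array([12., 14., 15.])] [  7. -18. -78.]
-76 [array([13., 13., 15.]), array([14., 14., 16.]), array([14., 15., 15.])] [-11. -17. -74.]
-72 [array([13., 13., 15.]), array([14., 14., 15.]), array([14., 14., 15.])] [ -8. -16. -69.]
-68 [array([13., 14., 14.]), array([14., 15., 15.]), array([14., 15., 15.])] [ -8. -16. -67.]
-64 [array([18., 19., 20.]), array([18., 18., 19.]), array([17., 17., 19.])] [ 11. -16. -64.]
-60 [array([18., 19., 19.]), array([19., 19., 19.]), array([18., 18., 20.])] [-12. -12. -57.]
-56 [array([17., 18., 19.]), array([19., 19., 20.]), array([19
[... 551 characters left out ...]
]), array([19., 19., 20.])] [-12. -11. -31.]
-28 [array([18., 18., 20.]), array([19., 19., 20.]), array([20., 20., 20.])] [-10. -11. -26.]
-24 [array([19., 19., 20.]), array([19., 20., 20.]), array([19., 19., 20.])] [ -9. -10. -23.]
-20 [array([18., 19., 19.]), array([19., 19., 20.]), array([19., 20., 20.])] [-10. -11. -20.]
-16 [array([17., 18., 19.]), array([18., 19., 20.]), array([19., 20., 20.])] [-12. -13. -15.]
-12 [array([18., 19., 19.]), array([19., 19., 19.]), array([18., 18., 20.])] [  7. -11. -11.]
-8 [array([17., 19., 21.]), array([18., 20., 20.]), array([19., 19., 20.])] [-10. -12.  -8.]
-4 [array([19., 21., 21.]), array([20., 20., 21.]), array([19., 20., 21.])] [-11. -10.  -3.]
```

```bash
python3 - <<'E'
from h import *
e2,R2,_=tool()
R1=Rn.from_quat([-0.207,0.978,0,-.001]).as_matrix(); e1=np.array([.4938,-.061,.2308])
for n,e,R in((1,e1,R1),(2,e2,R2)):
    d=np.load(f"pics/side{n}.npy");P=(cloud("side",d,150,370,0,330)-e)@R*1000
    print("pic",n)
    for zz in range(-120,0,6):
        m=(P[:,2]>=zz)&(P[:,2]<zz+6)&(abs(P[:,1])<45); q=P[m]; o=[]
        for a in range(-80,80,10):
            k=(q[:,0]>=a)&(q[:,0]<a+10); o.append("%4d"%q[k][:,1].min() if k.any() else "   .")
        print("%5d"%zz,"".join(o))
E
```

```text
pic 1
 -120    . -12 -12  -2 -14 -11 -12 -12 -13 -14 -14 -13 -12 -13 -13   .
 -114    . -15 -15  -6 -12 -13 -14 -13 -13 -13 -14 -12  -9 -13 -15   .
 -108    . -14 -14  -6 -12 -13 -20 -21 -20 -21 -17 -13 -13 -14 -13   .
 -102  -10 -13 -12  -3 -11 -20 -21 -20 -21 -21 -21 -11  -3 -13 -14 -14
  -96  -11 -13 -14   . -11 -20 -21 -13 -12 -21 -21 -10   . -11 -15 -15
  -90  -11 -12 -13   . -18 -19 -17 -13 -12 -18 -20 -19   . -11 -14 -13
  -84  -14 -14 -13   . -19 -19 -12 -12 -12 -13 -17 -20 -14   . -15 -13
  -78  -13 -13 -12 -16 -18 -17 -11 -11 -11 -13 -17 -19 -15   . -14 -12
  -72  -13 -14  -6 -14 -16   .   .   .   .   . -15 -17 -13 -12 -13 -14
  -66  -12 -14 -14 -16 -11   .   .   .   .   .   . -13 -13 -14 -13 -15
  -60  -11 -10 -13 -16   .   .   .   .   .   .   . -10 -14 -15 -12 -11
  -54    .   . -10 -13   .   .   .   .   .   .   .   . -12 -11   .   .
  -48    .   .  -9 -13   .   .   .   .   .   .   .   . -12 -12   .   .
  -42    .   .  -8 -12   .   .   .   .   .   .   .   . -12  -8   .   .
  -36    .   .  -9 -12   .   .   .   .   .   .   .   . -14  -9   .   .
  -30    .   .  -9 -13   .   
[... 1051 characters left out ...]
.   .   . -11 -12 -10 -14   . -12 -11 -11 -12 -12   .   .   .
  -54    .   .   . -11 -13 -11 -13 -11 -11 -13 -13 -13 -10   .   .   .
  -48    .   .   .   . -12 -12 -13   . -12 -13 -10 -12   .   .   .   .
  -42    .   .   .   .   .  -8 -11   .  -9 -13   .   .   .   .   .   .
  -36    .   .   .   .   .  -7 -11  -9  -9 -10   .   .   .   .   .   .
  -30    .   .   .   .   .  -5 -11 -10 -11 -11   .   .   .   .   .   .
  -24    .   .   .   .   .  -7 -11 -10 -11 -10   .   .   .   .   .   .
  -18    .   .   .   .   .  -6 -12  -9  -9 -11   .   .   .   .   .   .
  -12    .   .   .   .   .  -6 -11  -9 -11 -11   .   .   .   .   .   .
   -6    .   .   .   .   .   . -10   . -10  -9   .   .   .   .   .   .
```

```bash
python3 - <<'E'
from h import *
t=np.linspace(0,2*np.pi,200)
def draw(n,src,dst,u0,u1,v0,v1,k):
    im=cv2.imread(src)[v0:v1,u0:u1]; im=cv2.resize(im,None,fx=k,fy=k,interpolation=cv2.INTER_CUBIC)
    for c,r,z,col in [((.599,-.0148),.05,.056,(0,0,255)),((.599,-.0148),.025,.056,(0,0,255)),((.5768,-.0246),.018,.15,(0,255,0)),((.5768,-.0246),.013,.056,(255,0,255))]:
        q=np.array([proj(n,(c[0]+r*np.cos(a),c[1]+r*np.sin(a),z)) for a in t]); q=((q+.5-[u0,v0])*k).astype(int)
        cv2.polylines(im,[q],True,col,1)
    cv2.imwrite(dst,im)
draw("side","pics/side0.png","pics/ds.png",210,340,170,280,5)
draw("top","pics/top0.png","pics/dt.png",230,340,150,290,4)
E
```

```text
(no output)
```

View pics/ds.png

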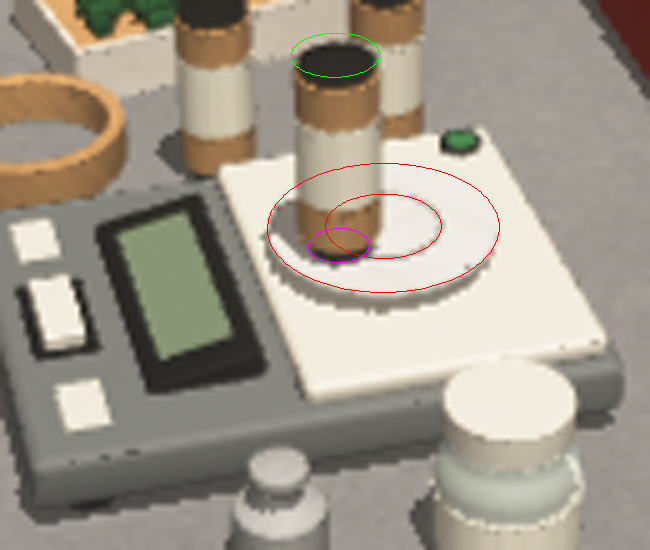

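View pics/dt.png

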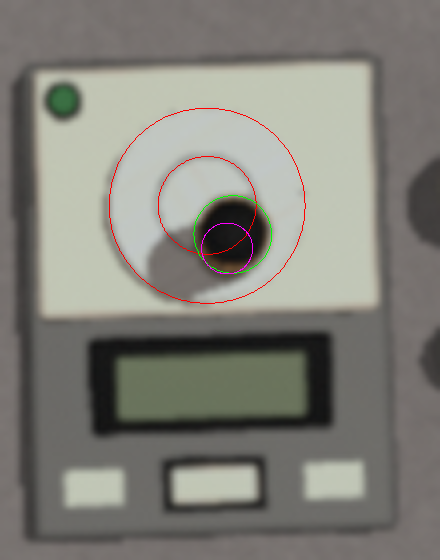

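```bash
python3 -c "
from h import *
goto((.5775,-.0255,.23),26.5)"
```

```text
t 3.45 pos [ 0.5168 -0.0501  0.2314] yaw-x -65.86 shift [-2.4 65.5  1.5] turn -92.35643658779247
```

Emit:
jog_arm --increments '[[76,[0,5,0],-8],[76,[0,11,0],-16],[76,[0,17,0],-24],[76,[0,23,0],-32],[76,[0,29,0],-40],[76,[-1,35,0],-48],[76,[-1,41,0],-56],[76,[-2,47,0],-64],[76,[-2,53,0],-72],[76,[-2,59,0],-80],[76,[-2.4,65.5,0],-88],[76,[-2.4,65.5,0],-92.3],[76,[-2.4,65.5,0],-92.3],[76,[-2.4,65.5,0],-92.3]]'

```text
time: 4.85
eef_pos: [0.5776, -0.0261, 0.2313]
tcp_rot: [-0.227, 0.974, -0.0, -0.0]
ft_force: [0.3, 0.2, 0.1]
width: 0.076
```

```bash
python3 - <<'E'
from h import *
goto((.5775,-.0255,.12),26.5)
im,d=cams.grab_frame("side"); cv2.imwrite("pics/side3.png",im); np.save("pics/side3.npy",d)
a=im[60:290,190:370]; cv2.imwrite("pics/side3c.png",cv2.resize(a,None,fx=2.6,fy=2.6,interpolation=cv2.INTER_CUBIC))
prof(d)
E
```

```text
t 4.85 pos [ 0.5776 -0.0261  0.2313] yaw-x 26.22 shift [ -0.2   0.6 111.3] turn -0.27840688595478724
side -1
-130 5 x [ 1.  8. 13.] y [-38. -34.]
-118 67 x [ 2. 36. 64.] y [-13.   7.]
-112 98 x [ 2. 34. 66.] y [-17.   1.]
-106 94 x [ 1. 32. 67.] y [-21.  -4.]
-100 77 x [ 2. 34. 67.] y [-21.  -2.]
-94 66 x [ 0. 24. 68.] y [-20.   5.]
-88 82 x [ 2. 31. 68.] y [-19.  11.]
-82 74 x [ 3. 31. 69.] y [-19.  11.]
-76 65 x [ 5. 55. 68.] y [-18.  10.]
-70 61 x [29. 59. 69.] y [-16.   9.]
-64 56 x [34. 54. 69.] y [-15.   9.]
-58 45 x [37. 42. 66.] y [-14.  11.]
-52 29 x [38. 40. 47.] y [-13.  10.]
-46 36 x [37. 39. 50.] y [-12.   9.]
-40 29 x [37. 39. 50.] y [-12.   8.]
-34 28 x [36. 40. 50.] y [-12.  11.]
-28 34 x [37. 39. 50.] y [-12.   9.]
-22 29 x [37. 39. 50.] y [-12.  11.]
-16 27 x [37. 39. 44.] y [-11.  11.]
side 1
-130 57 x [ 4. 34. 38.] y [-36.   8.]
-124 56 x [11. 31. 39.] y [-13.   6.]
-118 111 x [ 3. 37. 67.] y [-14.   8.]
-112 152 x [ 4. 41. 69.] y [-18.   8.]
-106 122 x [ 4. 38. 69.] y [-21.  10.]
-100 97 x [11. 35. 69.] y [-21.   7.]
-94 93 x [ 3. 35. 69.] y [-19.  10.]
-88 104 x [ 2. 30. 69.] y [-19.  15.]
-82 113 x [ 1. 35. 70.] y [-19.  15.]
-76 101 x [ 3. 39. 69.] y [-18.  12.]
-70 94 x [30. 59. 70.] y [-16.  11.]
-64 85 x [34. 52. 70.] y [-15.  11.]
-58 43 x [38. 51. 68.] y [-15.   8.]
-52 19 x [39. 50. 54.] y [-13.   1.]
-46 29 x [39. 46. 52.] y [-13.   6.]
-40 38 x [38. 48. 53.] y [-12.   7.]
-34 34 x [39. 48. 53.] y [-12.   5.]
-28 32 x [39. 47. 53.] y [-13.   5.]
-22 27 x [40. 47. 52.] y [-13.   5.]
-16 15 x [38. 44. 47.] y [-12.   6.]
-10 3 x [43. 43. 44.] y [-6.  5.]
```

View pics/side3c.png

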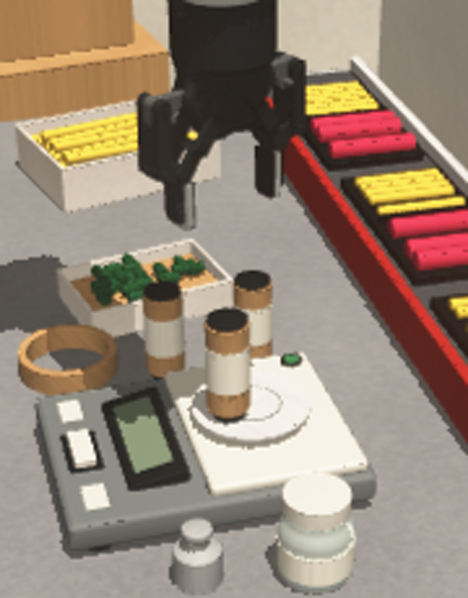

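Emit:
jog_arm --increments '[[76,[0,0,10],0],[76,[0,0,25],0],[76,[0,0,40],0],[76,[0,0,55],0],[76,[0,0,70],0],[76,[0,0,85],0],[76,[0,0,100],0],[76,[0,0,113],0],[76,[0,0,124],0],[76,[0,0,131],0],[76,[0,0,135],0],[76,[0,0,135],0],[76,[0,0,135],0]]'

```text
time: 6.2
eef_pos: [0.578, -0.0262, 0.097]
tcp_rot: [-0.228, 0.974, -0.0, 0.0]
ft_force: [-0.8, 0.0, 0.9]
width: 0.0762
```

```bash
python3 - <<'E'
from h import *
e,R,s=tool();print(e,s["ft_force"])
im,d=cams.grab_frame("side"); np.save("pics/side4.npy",d)
a=im[110:290,190:350]; cv2.imwrite("pics/side4c.png",cv2.resize(a,None,fx=3.3*1.3,fy=3.3,interpolation=cv2.INTER_CUBIC) if 0 else cv2.resize(a,None,fx=3.3,fy=3.3,interpolation=cv2.INTER_CUBIC))
P=(cloud("side",d,150,370,60,330)-e)@R*1000
for zz in range(-60,50,6):
    m=(P[:,2]>=zz)&(P[:,2]<zz+6)&(abs(P[:,1])<26); q=P[m]
    t=q[abs(q[:,0])<28]; L=q[(q[:,0]<-28)&(q[:,0]>-60)]; U=q[(q[:,0]>28)&(q[:,0]<60)]
    f=lambda a:(len(a),a.min(0).round(1)[:2],a.max(0).round(1)[:2]) if len(a) else None
    fit=None
    if len(t)>10:
        o=np.linalg.lstsq(np.c_[2*t[:,:2],np.ones(len(t))],(t[:,:2]**2).sum(1),rcond=None)[0]; fit=o[:2].round(1),np.sqrt(max(0,o[2]+o[0]**2+o[1]**2)).round(1)
    print(zz,"tube",f(t),fit,"L",f(L),"U",f(U))
E
```

```text
[ 0.57803917 -0.02624265  0.09698097] [-0.82013789  0.03971995  0.86250875]
-60 tube (5, array([ 1.4, -8.1]), array([7.9, 2.3])) None L (32, array([-58.1, -14.8]), array([-36.9,  11.9])) U (31, array([ 35.9, -14.1]), array([59.3,  8.2]))
-54 tube (90, array([-15.1, -16.5]), array([16.7, 10.4])) (array([ 1.9, -2.3]), np.float64(10.9)) L (22, array([-59.2, -15.4]), array([-37.3,  14.3])) U (14, array([ 39.9, -12.8]), array([57., -7.]))
-48 tube (56, array([-16.8, -18.2]), array([18.6,  8.1])) (array([ 1.1, -0.5]), np.float64(16.0)) L (29, array([-50. , -12.8]), array([-35.7,  12.2])) U (25, array([ 36.5, -12.7]), array([53.2,  3.8]))
-42 tube (44, array([ -8.7, -18.7]), array([18.2,  7.3])) (array([ 1.3, -0.5]), np.float64(16.0)) L (29, array([-49.7, -12.8]), array([-36.6,   7.9])) U (25, array([ 37.6, -13.3]), array([52.8,  3.8]))
-36 tube (45, array([ -8.7, -18.9]), array([19.3,  7.9])) (array([ 2. , -1.4]), np.float64(15.3)) L (23, array([-52.1, -12.5]), array([-36.3,   9.1])) U (26, array([ 40.6, -13. ]), array([52.3,  8.4]))
-30 tube (41, array([ -7.1, -18.9]), array([19.4,  8.3])
[... 1335 characters left out ...]
array([20. ,  5.7])) (array([ 1.3, -0.1]), np.float64(16.8)) L None U None
30 tube (20, array([ -8.3, -18. ]), array([18.7,  1.2])) (array([ 1.5, -0.8]), np.float64(15.6)) L None U None
36 tube (161, array([-27.6, -26. ]), array([27.6, 24.9])) (array([-0.5, -1.2]), np.float64(22.3)) L (132, array([-59.8, -25.3]), array([-28. ,  25.8])) U None
42 tube (59, array([-26.3, -25.4]), array([26.1, 25.9])) (array([0.3, 0.1]), np.float64(23.5)) L (37, array([-59.2, -25. ]), array([-28. ,  25.6])) U (1, array([ 59.4, -12.6]), array([ 59.4, -12.6]))
48 tube (51, array([  8.6, -24.2]), array([27.9, 25.8])) (array([12.4, -0.1]), np.float64(18.7)) L None U (104, array([ 29. , -25.8]), array([60. , 25.4]))
```

View pics/side4c.png

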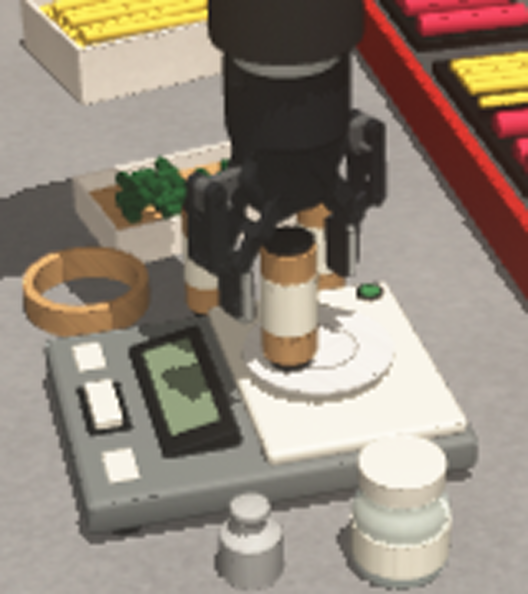

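Emit:
jog_arm --increments '[[70,[0,0,2],0],[64,[0,0,4],0],[58,[0,0,6],0],[54,[0,0,6],0],[51,[0,0,6],0],[49,[0,0,6],0],[47,[0,0,6],0],[46,[0,0,6],0],[45,[0,0,6],0],[44,[0,0,6],0],[44,[0,0,6],0]]'

```text
time: 7.35
eef_pos: [0.5777, -0.0262, 0.0903]
tcp_rot: [-0.228, 0.974, -0.0, -0.0]
ft_force: [0.5, 0.2, 0.4]
width: 0.0441
```

```bash
cat >> h.py <<'E'
def look(k):
    e,R,s=tool();print("t",s["time"],e.round(4),s["ft_force"].round(2),s["width"])
    im,d=cams.grab_frame("side"); np.save(f"pics/side{k}.npy",d)
    a=im[130:270,220:340]; cv2.imwrite(f"pics/side{k}c.png",cv2.resize(a,None,fx=4,fy=4,interpolation=cv2.INTER_CUBIC))
    P=(cloud("side",d,150,370,60,330)-e)@R*1000; W=s["width"]*500
    for zz in range(-60,36,8):
        m=(P[:,2]>=zz)&(P[:,2]<zz+8)&(abs(P[:,1])<26); q=P[m]; p=q[(q[:,1]>-13.5)&(abs(abs(q[:,0])-W-7)<11)]
        t=q[q[:,1]<-13.5]; t=t[abs(t[:,0])<30]
        print(zz,"front of tube: n",len(t),"x mid",t[:,0].mean().round(1) if len(t) else None,"ymin",t[:,1].min().round(1) if len(t) else None, "pads n",len(p), p[:,0].min().round(1) if len(p) else None,p[:,0].max().round(1) if len(p) else None)
E
python3 -c "
from h import *
look(5)"
```

```text
t 7.35 [ 0.5777 -0.0262  0.0903] [0.53 0.2  0.44] 0.04414188693475659
-60 front of tube: n 21 x mid 1.3 ymin -18.9 pads n 75 -39.2 38.4
-52 front of tube: n 31 x mid 2.7 ymin -19.9 pads n 62 -39.0 38.3
-44 front of tube: n 24 x mid 1.7 ymin -18.9 pads n 41 -37.7 36.6
-36 front of tube: n 23 x mid 1.8 ymin -19.7 pads n 59 -34.8 35.4
-28 front of tube: n 28 x mid 2.7 ymin -18.3 pads n 51 -35.5 36.6
-20 front of tube: n 26 x mid 1.9 ymin -20.4 pads n 57 -36.5 36.6
-12 front of tube: n 24 x mid 3.7 ymin -19.1 pads n 39 -33.7 35.6
-4 front of tube: n 23 x mid 2.5 ymin -19.7 pads n 6 -23.1 29.7
4 front of tube: n 21 x mid 1.4 ymin -18.2 pads n 4 18.1 20.0
12 front of tube: n 23 x mid 3.2 ymin -18.8 pads n 4 18.2 20.2
20 front of tube: n 17 x mid 1.0 ymin -16.9 pads n 0 None None
28 front of tube: n 89 x mid -3.1 ymin -25.8 pads n 71 -39.8 26.5
```

View pics/side5c.png

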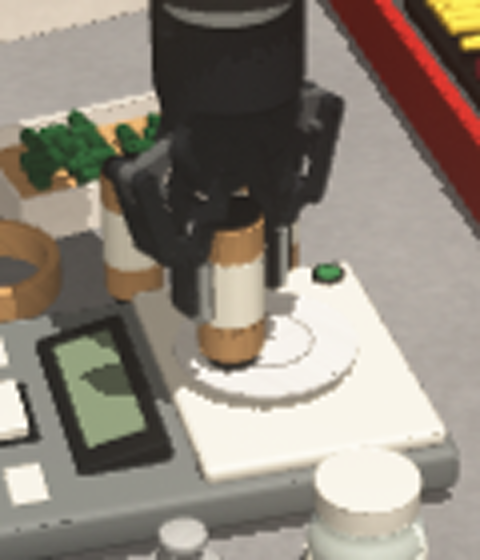

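Emit:
jog_arm --increments '[[43.5,[0,0,0],0],[43,[0,0,0],0],[42.5,[0,0,0],0],[42,[0,0,0],0],[41.5,[0,0,0],0],[41,[0,0,0],0],[40.5,[0,0,0],0],[40,[0,0,0],0],[40,[-0.5,0,0],0],[40,[-1,0,0],0],[40,[-1.5,0,0],0],[40,[-2,0,0],0],[40,[-2.5,0,0],0],[40,[-3,0,0],0],[40,[-4,0,0],0],[40,[-5,0,0],0],[40,[-6,0,0],0],[40,[-7,0,0],0],[40,[-8,0,0],0],[40,[-8,0,0],0]]'

```text
time: 9.4
eef_pos: [0.585, -0.0226, 0.0903]
tcp_rot: [-0.228, 0.974, -0.0, 0.0]
ft_force: [-0.1, 0.1, 0.0]
width: 0.0401
```

```bash
python3 -c "
from h import *
look(6)"
```

```text
t 9.4 [ 0.585  -0.0226  0.0903] [-0.14  0.1   0.02] 0.04007600245871083
-60 front of tube: n 22 x mid -0.7 ymin -18.2 pads n 72 -37.9 37.1
-52 front of tube: n 24 x mid 0.5 ymin -18.3 pads n 68 -34.2 35.7
-44 front of tube: n 30 x mid 5.6 ymin -18.5 pads n 44 -32.9 35.0
-36 front of tube: n 27 x mid 5.1 ymin -20.5 pads n 54 -31.4 34.5
-28 front of tube: n 27 x mid 2.5 ymin -19.4 pads n 57 -31.1 35.9
-20 front of tube: n 28 x mid 4.4 ymin -19.3 pads n 56 -32.5 34.7
-12 front of tube: n 23 x mid 4.8 ymin -19.5 pads n 44 -33.0 33.4
-4 front of tube: n 28 x mid 3.9 ymin -20.4 pads n 9 -19.5 27.0
4 front of tube: n 22 x mid 4.0 ymin -18.9 pads n 17 16.1 21.0
12 front of tube: n 21 x mid 4.6 ymin -18.5 pads n 18 16.2 20.3
20 front of tube: n 16 x mid 3.9 ymin -18.9 pads n 15 17.1 20.3
28 front of tube: n 91 x mid 0.3 ymin -26.0 pads n 118 -37.5 34.4
```

View pics/side6c.png

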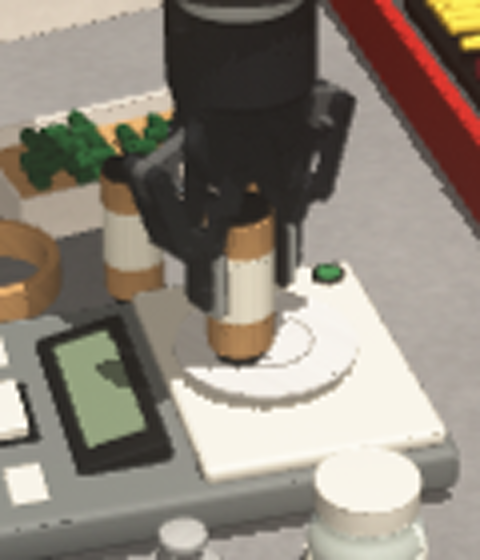

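Emit:
jog_arm --increments '[[40,[-1,0,0],0],[40,[-2,0,0],0],[40,[-3,0,0],0],[40,[-4,0,0],0],[40,[-5,0.2,0],0],[40,[-6,0.2,0],0],[40,[-7,0.3,0],0],[40,[-8,0.3,0],0],[40,[-9,0.4,0],0],[40,[-10,0.4,0],0],[40,[-11,0.5,0],0],[40,[-12,0.5,0],0],[40,[-13,0.6,0],0],[40,[-14,0.6,0],0],[40,[-15,0.7,0],0],[40,[-16,0.7,0],0],[40,[-17,0.7,0],0],[40,[-18,0.7,0],0],[40,[-18.5,0.7,0],0],[40,[-18.5,0.7,0],0]]'

```text
time: 11.45
eef_pos: [0.6011, -0.0138, 0.0903]
tcp_rot: [-0.228, 0.974, -0.0, -0.0]
ft_force: [-0.6, -0.1, -0.4]
width: 0.0398
```

```bash
python3 -c "
from h import *
look(7)"
```

```text
t 11.45 [ 0.6011 -0.0138  0.0903] [-0.59 -0.1  -0.38] 0.039783924598952344
-60 front of tube: n 24 x mid -0.3 ymin -16.8 pads n 67 -36.8 36.4
-52 front of tube: n 30 x mid 3.9 ymin -18.7 pads n 62 -32.0 36.6
-44 front of tube: n 29 x mid 4.5 ymin -18.8 pads n 49 -32.2 36.7
-36 front of tube: n 36 x mid 5.1 ymin -20.3 pads n 57 -33.5 35.4
-28 front of tube: n 23 x mid 4.9 ymin -18.6 pads n 62 -36.1 34.2
-20 front of tube: n 26 x mid 4.6 ymin -19.8 pads n 60 -35.5 34.7
-12 front of tube: n 26 x mid 4.7 ymin -20.8 pads n 43 -34.5 32.8
-4 front of tube: n 23 x mid 4.4 ymin -19.5 pads n 14 -25.4 27.6
4 front of tube: n 24 x mid 4.2 ymin -20.1 pads n 20 16.4 21.0
12 front of tube: n 24 x mid 4.4 ymin -18.6 pads n 19 16.2 20.8
20 front of tube: n 15 x mid 1.4 ymin -18.1 pads n 16 15.9 20.8
28 front of tube: n 85 x mid -0.3 ymin -25.9 pads n 135 -37.7 37.8
```

View pics/side7c.png

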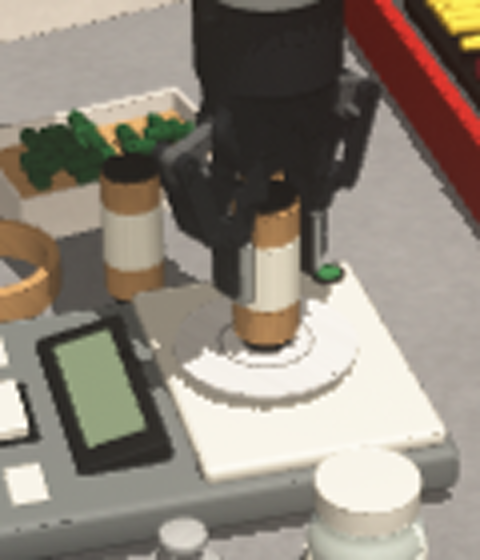

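Emit:
jog_arm --increments '[[40,[0.5,0,0],0],[40,[1,0,0],0],[40,[1.5,0,0],0],[40,[2,0,0],0],[42,[2,0,0],0],[44,[2,0,0],0],[48,[2,0,0],0],[54,[2,0,0],0],[62,[2,0,0],0],[70,[2,0,0],0],[76,[2,0,0],0],[76,[2,0,0],0],[76,[2,0,-10],0],[76,[2,0,-30],0],[76,[2,0,-55],0],[76,[2,0,-80],0],[76,[2,0,-105],0],[76,[2,0,-125],0],[76,[2,0,-135],0]]'

```text
time: 13.4
eef_pos: [0.6, -0.0148, 0.2286]
tcp_rot: [-0.227, 0.974, -0.0, 0.002]
ft_force: [-0.6, 0.3, -0.1]
width: 0.0761
```

```bash
python3 - <<'E'
from h import *
goto((.4564,-.017,.23),26)
print(tool()[2]["q"])
E
```

```text
t 13.4 pos [ 0.6    -0.0148  0.2286] yaw-x 26.3 shift [129.7  61.7  -2. ] turn 0.29940249485707326
[ 3.09416465e-01  3.66807705e-02  7.60410855e-02  9.44539271e-04
 -1.60628207e+00  1.49627251e-01]
```

Emit:
jog_arm --increments '[[40,[15,2,0],0],[10,[40,5,0],0],[0,[70,8,0],0],[0,[100,11,0],0],[0,[130,14,0],0],[0,[160,17,0],0],[0,[180,20,0],0],[0,[190,21,0],0],[0,[190,21,0],0],[0,[190,21,0],0]]'

```text
time: 14.4
eef_pos: [0.4201, -0.0799, 0.2252]
tcp_rot: [-0.228, 0.974, 0.0, 0.0]
ft_force: [0.2, 0.3, -0.1]
width: 0.0001
```

```bash
python3 - <<'E'
from h import *
for n in("side","top"):
    im,d=cams.grab_frame(n); cv2.imwrite(f"pics/{n}8.png",im); np.save(f"pics/{n}8.npy",d)
t=np.linspace(0,2*np.pi,200)
def draw(n,src,dst,u0,u1,v0,v1,k):
    im=cv2.imread(src)[v0:v1,u0:u1]; im=cv2.resize(im,None,fx=k,fy=k,interpolation=cv2.INTER_CUBIC); im2=im.copy()
    for c,r,z,col in [((.599,-.0148),.05,.056,(0,0,255)),((.599,-.0148),.018,.15,(0,255,0)),((.599,-.0148),.013,.056,(255,0,255))]:
        q=np.array([proj(n,(c[0]+r*np.cos(a),c[1]+r*np.sin(a),z)) for a in t]); q=((q+.5-[u0,v0])*k).astype(int)
        cv2.polylines(im2,[q],True,col,1)
    cv2.imwrite(dst,np.hstack([im,im2]))
draw("side","pics/side8.png","pics/ds8.png",240,310,170,250,5)
draw("top","pics/top8.png","pics/dt8.png",235,325,160,235,4)
E
```

```text
(no output)
```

View pics/ds8.png

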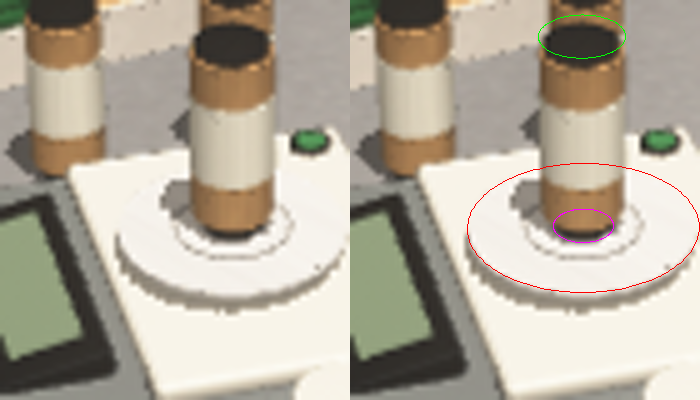

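View pics/dt8.png

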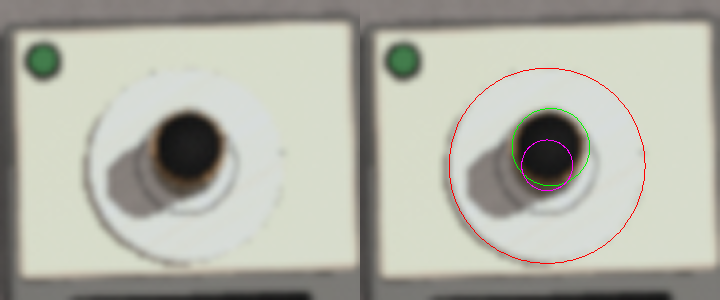

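```bash
python3 - <<'E'
from h import *
f=lambda x,y:((x+.5)/3.6-.5+180,(y+.5)/3.6-.5+150)
print("pod front",ray("top",*f(370,388),.048),"key back",ray("top",*f(373,419),.042),"key front",ray("top",*f(373,454),.042),"L",ray("top",*f(335,436),.042),"R",ray("top",*f(412,436),.042))
goto((.453,-.017,.10),90)
E
```

```text
pod front [ 0.48376462 -0.01530185  0.048     ] key back [ 0.46601392 -0.01683261  0.042     ] key front [ 0.4462021  -0.01649369  0.042     ] L [0.4567619  0.00496033 0.042     ] R [ 0.45599711 -0.03888015  0.042     ]
t 14.5 pos [ 0.4202 -0.0798  0.2249] yaw-x 26.31 shift [-57.4  41.7 124.8] turn -63.68563811652085
```

Emit:
jog_arm --increments '[[0,[-10,7,0],-8],[0,[-20,14,10],-16],[0,[-30,21,25],-24],[0,[-40,28,45],-32],[0,[-50,35,65],-40],[0,[-60,40.5,85],-48],[0,[-60,40.5,105],-56],[0,[-60,40.5,120],-63.7],[0,[-60,40.5,130],-63.7],[0,[-60,40.5,140],-63.7],[0,[-60,40.5,150],-63.7],[0,[-60,40.5,160],-63.7],[0,[-60,40.5,165],-63.7],[0,[-60,40.5,165],-63.7],[0,[-60,40.5,165],-63.7]]'

```text
time: 16.0
eef_pos: [0.4558, -0.0172, 0.0607]
tcp_rot: [-0.707, 0.707, -0.0, 0.0]
ft_force: [1.3, 1.2, -0.1]
width: -0.0001
```

```bash
python3 - <<'E'
from h import *
goto((.456,-.017,.042),90); print(tool()[2]["ft_force"])
im,d=cams.grab_frame("side"); 
a=im[150:290,190:350]; cv2.imwrite("pics/s9.png",cv2.resize(a,None,fx=4,fy=4,interpolation=cv2.INTER_CUBIC))
E
```

```text
t 16.0 pos [ 0.4558 -0.0172  0.0607] yaw-x 89.99 shift [-0.2 -0.2 18.7] turn -0.012016639782913785
[ 1.26444327  1.17906771 -0.07750196]
```

View pics/s9.png

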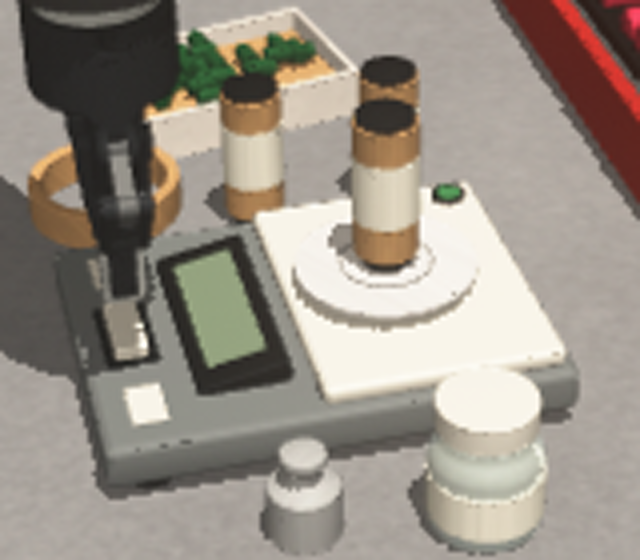

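Emit:
jog_arm --increments '[[0,[0,0,5],0],[0,[0,0,10],0],[0,[0,0,14],0],[0,[0,0,17],0],[0,[0,0,19],0],[0,[0,0,20],0],[0,[0,0,21],0],[0,[0,0,22],0],[0,[0,0,22.7],0],[0,[0,0,22.7],0],[0,[0,0,22.7],0]]'

```text
time: 17.15
eef_pos: [0.4556, -0.0173, 0.0381]
tcp_rot: [0.707, -0.707, 0.0, 0.0]
ft_force: [-4.4, 0.7, 4.6]
width: 0.0001
```

Emit:
jog_arm --increments '[[0,[0,0,0.5],0],[0,[0,0,0.8],0],[0,[0,0,0.8],0],[0,[0,0,0.8],0]]'

```text
time: 17.55
eef_pos: [0.4556, -0.0173, 0.038]
tcp_rot: [0.707, -0.707, 0.0, 0.0]
ft_force: [-7.1, 0.9, 9.2]
width: -0.0002
```

Emit:
jog_arm --increments '[[0,[0,0,-1],0],[0,[0,0,-3],0],[0,[0,0,-6],0],[0,[0,0,-12],0],[0,[0,0,-25],0],[0,[0,0,-45],0],[0,[0,0,-70],0],[0,[0,0,-100],0],[0,[0,0,-130],0],[0,[0,15,-160],0],[0,[0,45,-180],0],[0,[0,65,-185],0],[0,[0,65,-185],0],[0,[0,65,-185],0]]'

```text
time: 18.95
eef_pos: [0.3907, -0.017, 0.2227]
tcp_rot: [0.707, -0.707, 0.0, -0.001]
ft_force: [0.2, -0.1, -0.8]
width: 0.0002
```

```bash
python3 - <<'E'
from h import *
print(tool()[0],tool()[2]["ft_force"])
im,d=cams.grab_frame("side"); 
a=im[120:290,190:350]; cv2.imwrite("pics/s10.png",cv2.resize(a,None,fx=3.5,fy=3.5,interpolation=cv2.INTER_CUBIC))
im,d=cams.grab_frame("top"); cv2.imwrite("pics/t10.png",im)
E
```

```text
[ 0.39066865 -0.01698419  0.2226752 ] [ 0.21808285 -0.14316795 -0.75306615]
```

View pics/s10.png

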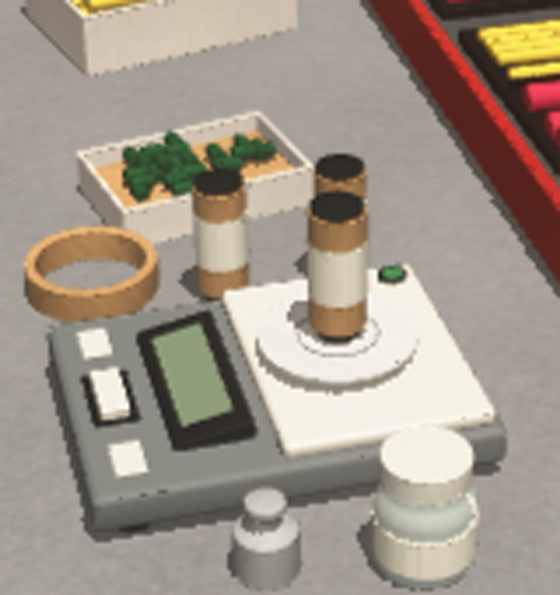

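View pics/t10.png

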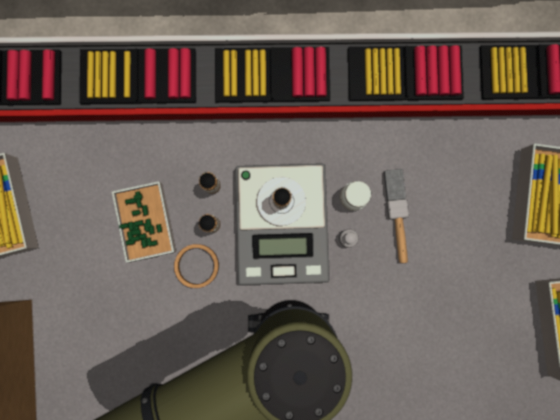

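The tube stands upright in the ring (top view at about 282,198). The key is up again, the other objects are where they were, and the arm is clear.

```bash
python3 -c "
from rig import workorder
print(workorder.close_job())"
```

```text
the job is handed in; nothing more can be done
None
```

I moved the tube about 24 mm to the middle of the pan, let go of it, pressed the weigh key fully down and released it, then handed the job in at about 19 s. No verdict was reported.

**How the tube was moved:** The touch was not low on its side as you asked. With the tool vertical, the gripper's body and knuckles would have hit the 94 mm tube at 10–20 mm above the pan. Instead I stood the open fingers loosely around it, 40 mm apart with about 4 mm of total play. I nudged it with the rear pad, its lower edge about 37 mm above the pan, and the front finger was there to stop it tipping. The tube looked slightly tilted partway (roughly 0.08 rad by my estimate), and upright again before release.

**Last checks:**
- **Tube:** it stood upright with its foot inside the engraved ring. In the top and side pictures it was within about 2 mm of the pan's centre.
- **Camera disagreement:** the side camera put the tube's top about 2 pixels lower than the top camera predicted; I left this unresolved. The foot and ring agreed in both views.
- **Key:** the finger stopped at 38 mm above the bench, which is the full 4 mm of travel. The upward force there was 4.6 N, rising to 9.2 N when I pushed a little more. A sideways force of 4 to 7 N also showed during the press, which I did not explain. The key looked up again afterwards.
- **Rest of the bench:** by eye, nothing else had moved, and the arm ended clear of everything.

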